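Feel out two gas shut-off valves and lock out the one that binds

ROBOT

A 6-joint arm with a two-finger parallel gripper is mounted at the origin on the work surface. World frame = base frame: x ahead of the robot, y to its left, z up, the work surface at z = 0. Lengths are in mm, angles in rad, forces in N, time in s.
With the tool pointing down it reaches from about 300 to 1000 mm from the base axis. Payload 5.1 kg.
Tool frame: the origin (TCP) lies at the very end of the fingers, on their centre line; the grasp point (between the pads) lies 19 mm behind it (arm.grip_depth is the z of the grasp point in the tool frame, in mm); z points along the fingers, y is the line along which they close (so a half turn about z gives the same grasp; the last joint's range is limited). The gripper opens to 95 mm and grips with 3 to 60 N. Pads are 20 mm wide; open, the fingers measure 119 mm over their backs; the gripper's body (75 mm by 180 mm) begins 59 mm behind the grasp point.
Start: joints at [1.036, 0.124, 1.65, -0, 1.367, -0.083], TCP at [283.799, 584.759, 214.656] pointing down, gripper open.
Joint ranges: [-2.61, 2.61], [-1.02, 2.33], [0.03, 2.71], [-1.35, 4.49], [0.32, 2.68], [-2.91, 2.91]. Speed limits (rad/s): [2.57, 2.57, 3.14, 3.14, 3.14, 3.14].

INTERFACE

Orientations are given as a unit quaternion [x, y, z, w].
In Python, from workcell import get_state, imaging, arm, spotter gives the robot as it stands.
- The arm moves only by the tool drive_tool, never from a script. Its argument "motion" is a list of rows, each a list of 5 numbers: the opening, from 0 (shut) to 1 (fully open), then the shift along the world's x, y, z in mm, then the turn about the world's z in degrees. A call has exactly 10 rows; each row is the pose to reach, as a shift and turn from the pose commanded when the call began; what a row does not reach only later rows make up. A row lasts 1/10 s, in which the tool goes at most 50 mm and 8.59 degrees, less where a joint would pass 70% of its speed; a pose out of reach is approached as far as the arm can. A call with a gripper value outside its range is refused whole. The fingers move at their own pace and stop on an object; "newtons" is the grip in N (left out, the last holds). Time passes only in rows, so rows that repeat a pose let the fingers close, or fill a call up. It gives the time, the measured TCP pose, the force, the opening and the grip force at its end, in the units of the state.
- get_state(): the state, without advancing time (a new reading comes with each control period).
- imaging.grab_frame(name): name is "side" or "top" or "wrist"; returns (picture, depth): 420x560x3 uint8, red, green, blue; 420x560 float32, mm along the optical axis (not along the pixel's ray), 0 where there is no reading.
- imaging.camera_model(name): a dict with "fx", "fy", "cx", "cy" (pixels), "k1" (the pictures are not rectified: a ray, as slopes to the right and down, at radius r is drawn at 1 + k1 r^2 times it, then the intrinsics apply), "xyz" and "orientation" of the camera in the world. Camera axes: x right, y down, z forward; pixel columns grow to the right and rows downward; lengths in mm; the calibration is good to about 2 mm. A picture is of the moment at which its call begins: read the wrist's pose just before it. camera_model takes no time and is no camera call; for the wrist camera it gives the pose at the moment of the call.
- arm.close_job(): hands the job in; it is judged then, once.
Trained networks look in the newest picture that a camera, given by its name, has taken for a name from the list of things; names that differ only in an ending like _2 or _b are one class to them, and where a whole thing is asked for, a point or a joint stands for the part that bears it (a point fixed in the world has none). Each returns a list of dicts, best first, with "confidence" (0 to 1); they miss things now and then, are a little off and sometimes report something else, mostly with a low value. They report only what shows in the picture. A call takes as long as a camera call.
- spotter.regions_of(camera, label): "pixels" (420x560 bool, what is visible of it) and "pixel" ([column, row] in pixels, amid what is visible of it).
The state is a dict: "clock": time; "joints": joint angles; "joint_vel": joint speeds; "joint_efforts": joint torques, N m; "eef_pos": TCP position; "eef_rot": TCP orientation; "ft_force": force on the tool from outside, world axes, zero at the start; "wrist_torque": the same for the moment, N m; "grip_width": finger opening in mm; "gripper_force": force on a finger pad.
Only numpy, scipy, OpenCV 4.12 (cv2) and the standard library are available. Lean on these libraries where they do the work, as an engineer would, in place of code of your own. Each camera call takes 0.05 s, during which the arm holds its last target. There are 200 camera calls.

TASK

One of the two shut-off valves on the bench gas manifold binds part-way, and they look alike. Swing both levers towards open as far as each will go, feeling with the fingers and never pushing a knob with 20 N or more; then, leaving the free one fully open, swing the binding one back to closed and set the loose lock-out collar down over its spindle, flat on the lever's hub. Leave the jar, beaker and wrench where they are.

Things in the scene. Friction and masses are not known exactly. Their poses are not given: they have to be found in the camera images.
- manifold: fixed gas manifold: aluminium base plate 100 x 340 x 12 mm, steel pipe 26 mm thick, 380 mm long, axis 37 mm up, along its own y; two valve blocks 56 x 60 mm, 62 mm high, at y = +110 mm (left) and -110 mm (right). Origin under the plate's centre on the bench; at yaw 0 x points away from the robot and y to its left; yaw up to 0.25 rad either way
- lever_left (a joint): turn of the left valve's lever (at the manifold's +y end) about its upright spindle: 0 = closed, knob towards the manifold's -x; grows clockwise seen from above; 1.57 = fully open, along the pipe, knob towards the manifold's +y. Travel -0.1 to 1.67, starts near closed. A lever stays where it is left, save for a little spring-back from a bind
- lever_right (a joint): turn of the right valve's lever (at the manifold's -y end) about its upright spindle: 0 = closed, knob towards the manifold's -x; grows clockwise seen from above; 1.57 = fully open, along the pipe, knob towards the manifold's +y. Travel -0.1 to 1.67, starts near closed. A lever stays where it is left, save for a little spring-back from a bind
- left_spindle (a point): centre of the top of the left valve's spindle, on the lever's axis, 118 mm above the bench. The spindle, 20 mm across, stands 30 mm up from the lever's round hub (44 mm across, top 88 mm above the bench). Turns with the lever: the knob lies at its -x, z is up
- right_spindle (a point): the same for the right valve
- left_knob (a point): centre of the top of the left lever's upright grey knob: 18 mm across, 85 mm from the spindle axis, 84 to 124 mm above the bench, on the end of a flat arm 16 mm wide (top 84 mm up). Free valve: even drag, about 2.5 N at the knob. Binding valve: the same at first, then from an unseen angle between 0.55 and 0.85 rad the force climbs about 0.7 N per mm; 20 N damages it
- right_knob (a point): the same for the right lever
- collar: loose grey lock-out collar, a plain ring 48 mm outside, 29 mm hole, 28 mm high, 60 g, lying flat on the bench to one side of the manifold; origin at the centre of its underside, z along its axis, upwards
- collar_center (a point): centre of the collar, 14 mm above its underside
- jar: bystander: amber jar 56 mm across, 75 mm high, on the other side of the manifold from the collar; origin at the centre of its underside
- beaker: bystander: glass beaker 64 mm across, 85 mm high, beyond the manifold; origin at the centre of its underside
- wrench: bystander: steel wrench lying beyond the manifold; origin at its underside

How it is judged (in metres and radians):
On the way, in this order (a step that is already met when the one before it is completed fails the run):
1. both levers swung as far as they go: the free one fully open (past 1.42 rad), the binding one past 0.5 rad, the collar still away from the spindles (((value of joint lever_left above 1.42 rad and value of joint lever_right above 0.5 rad and horizontal distance between collar_center and left_spindle above 0.05 m and horizontal distance between collar_center and right_spindle above 0.05 m) or (value of joint lever_right above 1.42 rad and value of joint lever_left above 0.5 rad and horizontal distance between collar_center and left_spindle above 0.05 m and horizontal distance between collar_center and right_spindle above 0.05 m))), for 0.1 s.
2. the binding lever swung back to closed (below 0.12 rad), the free one still fully open, the collar still away from the spindles (((value of joint lever_left above 1.42 rad and value of joint lever_right below 0.12 rad and horizontal distance between collar_center and left_spindle above 0.05 m and horizontal distance between collar_center and right_spindle above 0.05 m) or (value of joint lever_right above 1.42 rad and value of joint lever_left below 0.12 rad and horizontal distance between collar_center and left_spindle above 0.05 m and horizontal distance between collar_center and right_spindle above 0.05 m))), for 0.1 s.
At the end, for the whole second after the job is handed in: the free lever is fully open (past 1.42 rad), the binding one closed (below 0.12 rad), and the collar sits flat over the binding valve's spindle on its hub (within 12 mm of the axis sideways and 5 mm in height, tilt under 0.12 rad), at rest (((value of joint lever_left above 1.42 rad and value of joint lever_right below 0.12 rad and (horizontal distance between collar_center and right_spindle below 0.012 m and z of collar_center in the frame of right_spindle between -0.021 and -0.011 m and angle between collar's own z axis and vertical below 0.12 rad and linear speed of collar below 0.02 m/s)) or (value of joint lever_right above 1.42 rad and value of joint lever_left below 0.12 rad and (horizontal distance between collar_center and left_spindle below 0.012 m and z of collar_center in the frame of left_spindle between -0.021 and -0.011 m and angle between collar's own z axis and vertical below 0.12 rad and linear speed of collar below 0.02 m/s)))); the robot touches nothing.
It fails at once if the left lever pushed with 20 N or more (contact force between lever_left and the arm above 20 N or contact force between lever_left and the fingers above 20 N).
It fails at once if the right lever pushed with 20 N or more (contact force between lever_right and the arm above 20 N or contact force between lever_right and the fingers above 20 N).
It fails at once if the jar moved more than 30 mm (distance of jar from where it was at the start of the episode above 0.03 m).
It fails at once if the beaker moved more than 30 mm (distance of beaker from where it was at the start of the episode above 0.03 m).
It fails at once if the wrench moved more than 30 mm (distance of wrench from where it was at the start of the episode above 0.03 m).
It also fails if it takes over 72 s, if anything falls off the work surface, if the arm or the gripper's body presses on something with over 40 N, if the wrist force passes 120 N, or if a joint passes its speed limit or range.

## Working session

There is one attempt and no reset: what is moved stays moved. The work goes in short steps, Python scripts to look and compute and a tool call to move; the robot and the scene stay as the last step left them, time stands still between calls to the robot, and variables do not carry over. Pictures are saved under pics/ and viewed, at most 10 in all, crops included, and the job is handed in when it is done.

Besides the shell and the picture viewer there is one more tool, called after "Emit:" as name(argument=value, ...), one argument or row to a line, values as JSON. drive_tool: Moves the arm, as the interface text tells. Its arguments: {"type":"object","properties":{"motion":{"type":"array","items":{"type":"array","items":{"type":"number"}}},"newtons":{"type":"number"}},"required":["motion"]}

```bash
mkdir -p pics; cat > h.py <<'E'
import numpy as np, cv2
from scipy.spatial.transform import Rotation as R
from workcell import get_state, imaging, arm, spotter
def cloud(name, depth, m=None):
    m = m or imaging.camera_model(name)
    h,w=depth.shape; v,u=np.mgrid[:h,:w]
    xd=(u-m["cx"])/m["fx"]; yd=(v-m["cy"])/m["fy"]
    x,y=xd.copy(),yd.copy()
    for _ in range(8):
        s=1+m["k1"]*(x*x+y*y); x=xd/s; y=yd/s
    P=np.stack([x*depth,y*depth,depth],-1)
    W=P@R.from_quat(m["orientation"]).as_matrix().T+np.array(m["xyz"])
    W[depth<=0]=np.nan
    return W
E
python3 - <<'E'
from h import *
for n in ("top","side"):
    p,d=imaging.grab_frame(n); W=cloud(n,d); cv2.imwrite(f"pics/{n}0.png",p[:,:,::-1]); np.save(f"{n}0.npy",W)
    print(n,imaging.camera_model(n))
    if n=="side": continue
    for l in ["manifold","left_knob","right_knob","left_spindle","right_spindle","lever_left","collar","jar","beaker","wrench"]:
        for r in spotter.regions_of(n,l)[:3]:
            Q=W[r["pixels"]]; Q=Q[~np.isnan(Q[:,0])]
            if len(Q): print(l,round(r["confidence"],2),np.round(r["pixel"]),len(Q),np.round(np.median(Q,0)),np.round(Q.min(0)),np.round(Q.max(0)))
E
```

```text
top {'fx': 476.787016886899, 'fy': 476.787016886899, 'cx': 276.7489181262313, 'cy': 215.65249735559593, 'k1': -0.101974817601378, 'xyz': array([ 499.98527374,   15.06357689, 1477.46436078]), 'orientation': array([ 0.70738629, -0.7061561 ,  0.02535152, -0.0174785 ])}
manifold 0.88 [276. 209.] 4047 [606.   4.  17.] [ 493. -189.   -7.] [701. 196. 130.]
left_knob 0.67 [244. 219.] 307 [568. 104.  88.] [493.  89.  -4.] [604. 131. 130.]
right_knob 0.8 [309. 203.] 242 [ 625. -109.   89.] [ 550. -123.   78.] [654. -86. 130.]
left_spindle 0.71 [312. 205.] 381 [ 621. -110.   87.] [ 546. -133.   -6.] [663. -82. 130.]
left_spindle 0.31 [156. 260.] 179 [464. 381.  27.] [442. 361.  -5.] [488. 407.  37.]
right_spindle 0.78 [314. 205.] 261 [ 621. -110.   89.] [ 547. -126.   75.] [654. -86. 130.]
lever_left 0.61 [240. 220.] 339 [568. 104.  87.] [493.  89.  -4.] [604. 131. 130.]
lever_left 0.42 [315. 204.] 271 [ 622. -110.   89.] [ 547. -136.    1.] [657. -86. 130.]
collar 0.55 [148. 257.] 163 [464. 384.  27.] [442. 361.  -5.] [488. 407.  37.]
jar 0.84 [392. 268.] 350 [ 427. -348.   73.] [ 399. -403.   -7.] [ 453. -327.   83.]
beaker 0.95 [328. 159.] 417 [ 768. -165.   42.] [ 728. -206.   -3.] [ 810. -129.   96.]
wrench 0.84 [232. 164.] 401 [762. 138.   7.] [744.  36. -10.] [788. 217.  16.]
wrench 0.72 [240. 221.] 346 [566. 104.  87.] [493.  89.  -4.] [609. 132. 130.]
side {'fx': 396.38261840112295, 'fy': 396.38261840112295, 'cx': 279.71464362488916, 'cy': 211.68285945815916, 'k1': -0.006579964205523208, 'xyz': array([419.1474113 , 860.66631695, 806.67832589]), 'orientation': array([-0.08433987,  0.893042  , -0.44009769,  0.04094869])}
```

```bash
python3 - <<'E'
from h import *
W=np.load("top0.npy").reshape(-1,3); W=W[~np.isnan(W[:,0])]
# fine geometry from top depth
def sel(lo,hi,x,y): 
    return W[(W[:,2]>lo)&(W[:,2]<hi)&(W[:,0]>x[0])&(W[:,0]<x[1])&(W[:,1]>y[0])&(W[:,1]<y[1])]
for nm,x,y in (("L",(480,650),(60,160)),("R",(530,690),(-160,-60))):
    Q=sel(104,140,x,y)
    c=Q[:,0].mean()
    for S in (Q[Q[:,0]<c],Q[Q[:,0]>=c]): print(nm,len(S),np.round(S.mean(0),1),np.round(S.min(0)),np.round(S.max(0)))
Q=sel(18,45,(430,500),(350,420)); print("collar",len(Q),np.round(Q.mean(0),1),np.round((Q.min(0)+Q.max(0))/2,1))
Q=sel(-8,8,(450,480),(300,340));print("bench z",Q[:,2].mean())
t=cv2.imread("pics/top0.png")[120:330,120:440]; cv2.imwrite("pics/top0c.png",cv2.resize(t,None,fx=2.5,fy=2.5))
E
```

```text
L 32 [500.  97. 124.] [493.  90. 116.] [507. 104. 130.]
L 40 [583.9 110.1 117.8] [575. 102. 106.] [593. 120. 122.]
R 32 [ 554.3 -118.8  123.7] [ 547. -126.  115.] [ 562. -112.  130.]
R 40 [ 637.3 -102.1  116.8] [ 628. -113.  105.] [645. -93. 125.]
collar 139 [465.6 384.1  27.6] [465.4 384.8  27.7]
bench z 0.47483868612683366
```

View pics/top0c.png

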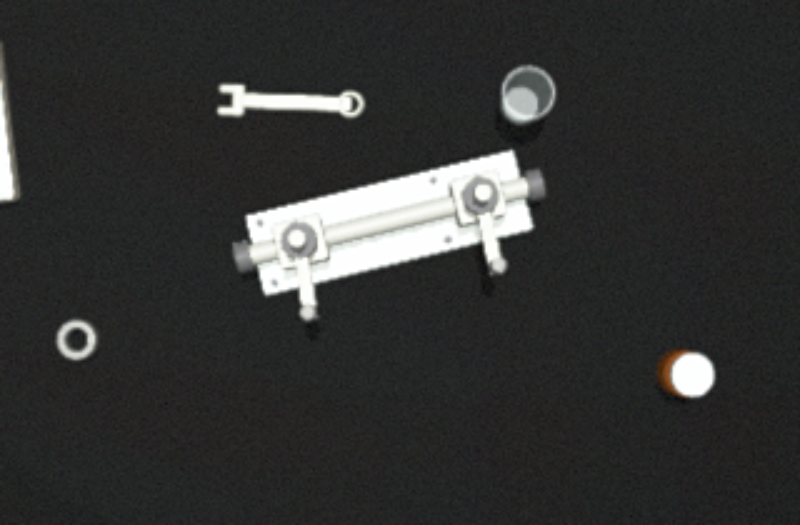

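```bash
python3 - <<'E'
from h import *
s=get_state(); M=R.from_quat(s["eef_rot"]).as_matrix()
print(np.round(M,3),s["eef_pos"],s["ft_force"],s["grip_width"],s["clock"])
print("tool y deg",np.degrees(np.arctan2(M[1,1],M[0,1])))
L=np.array([584,110.]);Rr=np.array([637.3,-102]);d=L-Rr;yaw=np.arctan2(-d[0],d[1]);print("yaw",yaw,np.hypot(*d))
for n,S,K in (("L",L,[500,97]),("R",Rr,[554.3,-118.8])):
    r=np.array(K)-S; a=np.arctan2(-r[1],-r[0]); print(n,"angle",yaw-a,np.hypot(*r))
    for q in (-.05,0,.1,.2,.3,.4,.5,.6,.7,.8,.9,1.0,1.1,1.2,1.3,1.4,1.5,1.57,1.65):
        t=yaw-q; k=S-85*np.array([np.cos(t),np.sin(t)]); print(q,np.round(k,1),"tangent(+q) deg",round(np.degrees(t)+90,1))
E
```

```text
[[-0.9    0.437  0.   ]
 [ 0.437  0.9    0.   ]
 [-0.     0.    -1.   ]] [283.79219586 584.76736912 214.68653591] [ 0.48316989 -0.59855156  0.06171065] 95.33019312513116 0.6
tool y deg 64.11703949408508
yaw 0.24631007252544326 218.5975525938019
L angle 0.09276628998588718 85.0
-0.05 [502.7  85.2] tangent(+q) deg 107.0
0 [501.6  89.3] tangent(+q) deg 104.1
0.1 [499.9  97.6] tangent(+q) deg 98.4
0.2 [499.1 106.1] tangent(+q) deg 92.7
0.3 [499.1 114.6] tangent(+q) deg 86.9
0.4 [500. 123.] tangent(+q) deg 81.2
0.5 [501.7 131.3] tangent(+q) deg 75.5
0.6 [504.3 139.4] tangent(+q) deg 69.7
0.7 [507.6 147.3] tangent(+q) deg 64.0
0.8 [511.7 154.7] tangent(+q) deg 58.3
0.9 [516.5 161.7] tangent(+q) deg 52.5
1.0 [522.  168.2] tangent(+q) deg 46.8
1.1 [528.1 174.1] tangent(+q) deg 41.1
1.2 [534.8 179.3] tangent(+q) deg 35.4
1.3 [542.  183.9] tangent(+q) deg 29.6
1.4 [549.6 187.7] tangent(+q) deg 23.9
1.5 [557.5 190.8] tangent(+q) deg 18.2
1.57 [563.2 192.4] tangent(+q) deg 14.2
1.65 [569.9 193.8] tangent(+q) deg 9.6
R angle 0.04659862983112473 84.6831742437658
-0.05 [ 556.  -126.8] tangent(+q) deg 107.0
0 [ 554.9 -122.7] tangent(+q) deg 104.1
0.1 [ 553.2 -114.4] tangent(+q) deg 98.4
0.2 [ 552.4 -105.9] tangent(+q) deg 92.7
0.3 [552.4 -97.4] tangent(+q) deg 86.9
0.4 [553.3 -89. ] tangent(+q) deg 81.2
0.5 [555.  -80.7] tangent(+q) deg 75.5
0.6 [557.6 -72.6] tangent(+q) deg 69.7
0.7 [560.9 -64.7] tangent(+q) deg 64.0
0.8 [565.  -57.3] tangent(+q) deg 58.3
0.9 [569.8 -50.3] tangent(+q) deg 52.5
1.0 [575.3 -43.8] tangent(+q) deg 46.8
1.1 [581.4 -37.9] tangent(+q) deg 41.1
1.2 [588.1 -32.7] tangent(+q) deg 35.4
1.3 [595.3 -28.1] tangent(+q) deg 29.6
1.4 [602.9 -24.3] tangent(+q) deg 23.9
1.5 [610.8 -21.2] tangent(+q) deg 18.2
1.57 [616.5 -19.6] tangent(+q) deg 14.2
1.65 [623.2 -18.2] tangent(+q) deg 9.6
```

Emit:
drive_tool(
  motion=[
    [0.5,20,-45,0,3],
    [0.5,40,-90,0,6],
    [0.45,60,-135,0,9],
    [0.45,80,-180,-10,12],
    [0.45,100,-225,-20,16],
    [0.45,120,-270,-30,20],
    [0.45,140,-315,-35,24],
    [0.45,160,-360,-40,27],
    [0.45,180,-405,-45,31],
    [0.45,198,-448,-45,31],
  ],
  newtons=5,
)

```text
clock: 1.6
eef_pos: [481.9, 134.7, 169.2]
eef_rot: [-0.045, 0.999, -0.0, -0.0]
ft_force: [0.8, 0.3, 0.9]
grip_width: 42.7
gripper_force: 0.0
```

Emit:
drive_tool(
  motion=[
    [0.45,10,-20,0,0],
    [0.45,18,-40,0,0],
    [0.45,18,-40,0,0],
    [0.45,18,-40,0,0],
    [0.45,18,-40,0,0],
    [0.45,18,-40,0,0],
    [0.45,18,-40,0,0],
    [0.45,18,-40,0,0],
    [0.45,18,-40,0,0],
    [0.45,18,-40,0,0],
  ],
)

```text
clock: 2.6
eef_pos: [499.7, 96.9, 169.6]
eef_rot: [-0.045, 0.999, 0.0, -0.0]
ft_force: [-0.8, -0.3, -0.3]
grip_width: 42.8
gripper_force: 0.0
```

```bash
cat > w.py <<'E'
from h import *
import sys
tag=sys.argv[1]
s=get_state();m=imaging.camera_model("wrist");p,d=imaging.grab_frame("wrist");W=cloud("wrist",d,m)
cv2.imwrite(f"pics/{tag}.png",p[:,:,::-1]);np.save(tag+".npy",W)
print(np.round(s["eef_pos"],1),s["grip_width"],s["clock"],np.round(s["ft_force"],1))
Q=W.reshape(-1,3);Q=Q[~np.isnan(Q[:,0])];print(Q.min(0),Q.max(0))
E
python3 w.py w1
```

```text
[499.7  96.9 169.6] 42.81538461568212 2.6 [-0.8 -0.3 -0.3]
[ 321.59795176 -166.9671387    -2.36692912] [736.50764503 394.85001036 294.13994118]
```

View pics/w1.png

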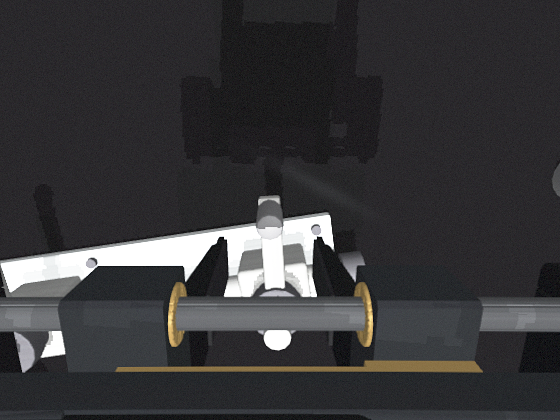

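Emit:
drive_tool(
  motion=[
    [0.4,0,0,-15,0],
    [0.4,0,0,-30,0],
    [0.4,0,0,-45,0],
    [0.4,0,0,-60,0],
    [0.4,0,0,-70,0],
    [0.4,0,0,-77,0],
    [0.4,0,0,-77,0],
    [0.4,0,0,-77,0],
    [0.4,0,0,-77,0],
    [0.4,0,0,-77,0],
  ],
)

```text
clock: 3.65
eef_pos: [500.4, 96.8, 93.5]
eef_rot: [-0.045, 0.999, 0.0, 0.001]
ft_force: [-0.1, -0.3, -0.5]
grip_width: 38.1
gripper_force: 0.0
```

```bash
python3 - <<'E'
from h import *
W=np.load("w1.npy"); Z=W[...,2]
for nm,(x0,y0) in (("knob",(500,97)),("spin",(584,110)),("spinR",(637,-102))):
    m=(Z>108)&(Z<132)&(np.hypot(W[...,0]-x0,W[...,1]-y0)<22)
    Q=W[m]
    if len(Q): 
        t=Q[Q[:,2]>np.percentile(Q[:,2],60)-3]; print(nm,len(Q),np.median(t,0).round(1),t.min(0).round(1),t.max(0).round(1))
s=get_state();print(s["eef_pos"],s["ft_force"],s["grip_width"])
E
```

```text
knob 720 [498.4  96.3 124.6] [490.4  87.7 121.7] [507.3 105.  126.8]
spin 470 [583.5 109.6 118.7] [575.6  99.8 116. ] [593.6 119.2 120.8]
[500.41697214  96.81185786  93.52572357] [-0.07295874 -0.25049482 -0.51352527] 38.08306245994216
```

Emit:
drive_tool(
  motion=[
    [0.27,0,0,0,0],
    [0.27,0,3,0,0],
    [0.27,0,8,0,-1],
    [0.27,-1,13,0,-2.5],
    [0.27,-1,18,0,-5],
    [0.27,-1,22,0,-8],
    [0.27,0,26,0,-11],
    [0.27,0.5,30,0,-14],
    [0.27,1.5,34,0,-17],
    [0.27,2.5,38,0,-20],
  ],
)

```text
clock: 4.65
eef_pos: [502.8, 134.7, 92.8]
eef_rot: [0.131, 0.991, -0.001, 0.001]
ft_force: [1.6, -3.7, -1.6]
grip_width: 25.7
gripper_force: 1.1
```

Emit:
drive_tool(
  motion=[
    [0.27,0.7,2,0,-1.5],
    [0.27,1.5,4,0,-3],
    [0.27,2.2,6,0,-4.5],
    [0.27,3,8,0,-6],
    [0.27,4,10,0,-7.5],
    [0.27,4.8,12,0,-9],
    [0.27,5.6,14,0,-10.5],
    [0.27,6.5,16,0,-11.5],
    [0.27,6.5,16,0,-11.5],
    [0.27,6.5,16,0,-11.5],
  ],
)

```text
clock: 5.65
eef_pos: [508.5, 151.3, 92.4]
eef_rot: [0.228, 0.974, 0.0, -0.001]
ft_force: [0.2, -0.4, -0.2]
grip_width: 25.9
gripper_force: 0.0
```

Emit:
drive_tool(
  motion=[
    [0.27,0.6,1,0,-1],
    [0.27,1.2,1.8,0,-1.8],
    [0.27,1.8,2.8,0,-2.7],
    [0.27,2.5,3.8,0,-3.5],
    [0.27,3.1,4.8,0,-4.4],
    [0.27,3.8,5.9,0,-5.2],
    [0.27,4.6,7,0,-6],
    [0.27,5.4,8.1,0,-6.9],
    [0.27,6.2,9.2,0,-7.8],
    [0.27,7,10.3,0,-8.7],
  ],
)

```text
clock: 6.65
eef_pos: [515.6, 161.2, 92.4]
eef_rot: [0.302, 0.953, -0.0, -0.0]
ft_force: [-3.9, -0.9, -0.5]
grip_width: 25.7
gripper_force: 1.3
```

Emit:
drive_tool(
  motion=[
    [0.27,0.8,1,0,-0.9],
    [0.27,1.6,2,0,-1.8],
    [0.27,2.4,3,0,-2.6],
    [0.27,3.3,4,0,-3.5],
    [0.27,4.1,5,0,-4.4],
    [0.27,5,6,0,-5.2],
    [0.27,5.9,7,0,-6.1],
    [0.27,6.8,7.9,0,-7],
    [0.27,7.7,8.8,0,-7.9],
    [0.27,8.5,9.6,0,-8.7],
  ],
)

```text
clock: 7.65
eef_pos: [524.4, 170.7, 92.6]
eef_rot: [0.373, 0.928, -0.0, 0.0]
ft_force: [-1.9, -0.6, -2.4]
grip_width: 25.7
gripper_force: 1.3
```

Emit:
drive_tool(
  motion=[
    [0.27,3.2,2.9,0,-2.8],
    [0.27,6.4,5.6,0,-5.5],
    [0.27,9.8,8.1,0,-8.3],
    [0.27,13.4,10.5,0,-11],
    [0.27,17.0,12.8,0,-14],
    [0.27,20.8,14.8,0,-17],
    [0.27,28.6,18.2,0,-22.5],
    [0.27,36.6,20.9,0,-28],
    [0.27,41.5,22,0,-32],
    [0.27,41.5,22,0,-32],
  ],
)

```text
clock: 8.65
eef_pos: [567.0, 193.1, 93.1]
eef_rot: [0.614, 0.789, 0.001, 0.001]
ft_force: [-0.0, -0.7, -0.4]
grip_width: 25.8
gripper_force: 0.2
```

Emit:
drive_tool(
  motion=[
    [0.4,0,0,0,0],
    [0.4,0,0,5,0],
    [0.4,0,0,20,0],
    [0.4,0,0,40,0],
    [0.4,0,0,65,0],
    [0.4,0,-10,77,8],
    [0.4,-2,-50,77,16],
    [0.4,-4,-95,77,24],
    [0.4,-6,-140,77,32],
    [0.4,-8,-185,77,40],
  ],
)

```text
clock: 9.65
eef_pos: [558.2, 6.2, 171.9]
eef_rot: [0.304, 0.953, 0.0, 0.002]
ft_force: [-0.5, 0.3, 0.2]
grip_width: 37.8
gripper_force: 0.0
```

Emit:
drive_tool(
  motion=[
    [0.4,-2,-40,0,8],
    [0.4,-3,-80,0,16],
    [0.4,-4,-115,0,24],
    [0.4,-4,-127,0,32],
    [0.4,-4,-127,0,40],
    [0.4,-4,-127,0,45],
    [0.4,-4,-127,0,45],
    [0.4,-4,-127,0,45],
    [0.4,-4,-127,0,45],
    [0.4,-4,-127,0,45],
  ],
)

```text
clock: 10.65
eef_pos: [553.9, -119.1, 170.0]
eef_rot: [-0.08, 0.997, -0.0, 0.0]
ft_force: [-0.4, -0.2, -0.9]
grip_width: 38.1
gripper_force: 0.0
```

```bash
python3 w.py w2; python3 - <<'E'
from h import *
W=np.load("w2.npy"); Z=W[...,2]
for nm,(x0,y0) in (("knobR",(554,-119)),("spinR",(637,-102)),("knobL",(562,192)),("spinL",(583.5,109.6))):
    Q=W[(Z>108)&(Z<132)&(np.hypot(W[...,0]-x0,W[...,1]-y0)<22)]
    if len(Q): 
        t=Q[Q[:,2]>np.percentile(Q[:,2],60)-3]; print(nm,len(Q),np.median(t,0).round(1),t.min(0).round(1),t.max(0).round(1))
E
```

```text
[ 553.9 -119.1  170. ] 38.09066172302407 10.65 [-0.4 -0.2 -0.9]
[ 360.40660208 -376.69992154   -2.82573561] [807.82879707 186.54746055 294.37708291]
knobR 723 [ 552.4 -121.1  124.6] [ 544.5 -129.5  121.7] [ 561.9 -112.2  126.6]
spinR 447 [ 637.  -103.8  118.7] [ 629.6 -113.8  115.9] [646.7 -94.8 120.6]
```

Emit:
drive_tool(
  motion=[
    [0.4,-0.5,-1,-20,0],
    [0.4,-0.5,-1,-40,0],
    [0.4,-0.5,-1,-60,0],
    [0.4,-0.5,-1,-70,0],
    [0.4,-0.5,-1,-77,0],
    [0.4,-0.5,-1,-77,0],
    [0.3,-0.5,-1,-77,0],
    [0.27,-0.5,-1,-77,0],
    [0.27,-0.5,-1,-77,0],
    [0.27,-0.5,-1,-77,0],
  ],
)

```text
clock: 11.7
eef_pos: [553.7, -120.3, 93.3]
eef_rot: [-0.08, 0.997, -0.0, 0.001]
ft_force: [-0.3, 0.3, 0.5]
grip_width: 26.1
gripper_force: 0.0
```

Emit:
drive_tool(
  motion=[
    [0.27,-0.5,4,0,0],
    [0.27,-1,9,0,0],
    [0.27,-1.2,13,0,-2.5],
    [0.27,-1.4,17.3,0,-5.5],
    [0.27,-1.3,21.5,0,-8.5],
    [0.27,-1.2,25.8,0,-11],
    [0.27,-0.7,30,0,-14],
    [0.27,0,34.2,0,-17],
    [0.27,1,38.3,0,-20],
    [0.27,2.2,42.4,0,-23.5],
  ],
)

```text
clock: 12.7
eef_pos: [556.0, -77.9, 92.9]
eef_rot: [0.126, 0.992, -0.001, 0.001]
ft_force: [1.6, -2.5, -0.3]
grip_width: 25.8
gripper_force: 1.1
```

Emit:
drive_tool(
  motion=[
    [0.27,0.5,1.2,0,-0.9],
    [0.27,0.9,2.4,0,-1.8],
    [0.27,1.4,3.7,0,-2.7],
    [0.27,1.8,4.9,0,-3.6],
    [0.27,2.2,6,0,-4.5],
    [0.27,2.7,7.2,0,-5.3],
    [0.27,3.2,8.4,0,-6.2],
    [0.27,3.7,9.6,0,-7],
    [0.27,4.2,10.8,0,-7.9],
    [0.27,4.7,12,0,-8.7],
  ],
)

```text
clock: 13.7
eef_pos: [560.2, -65.8, 92.7]
eef_rot: [0.2, 0.98, -0.0, -0.0]
ft_force: [-0.2, -3.2, 1.0]
grip_width: 26.0
gripper_force: 1.1
```

Emit:
drive_tool(
  motion=[
    [0.27,0.5,0.9,0,-0.7],
    [0.27,0.9,1.8,0,-1.4],
    [0.27,1.4,2.7,0,-2.1],
    [0.27,1.9,3.6,0,-2.8],
    [0.27,2.4,4.5,0,-3.5],
    [0.27,2.9,5.4,0,-4.2],
    [0.27,3.5,6.3,0,-4.9],
    [0.27,4,7.2,0,-5.6],
    [0.27,4.6,8.1,0,-6.3],
    [0.27,5.2,9,0,-7],
  ],
)

```text
clock: 14.7
eef_pos: [565.4, -56.8, 92.7]
eef_rot: [0.259, 0.966, -0.0, -0.0]
ft_force: [-0.9, -2.7, 1.9]
grip_width: 25.9
gripper_force: 1.3
```

Emit:
drive_tool(
  motion=[
    [0.27,0.6,0.9,0,-0.7],
    [0.27,1.2,1.8,0,-1.5],
    [0.27,1.8,2.7,0,-2.2],
    [0.27,2.4,3.6,0,-3],
    [0.27,3.1,4.5,0,-3.7],
    [0.27,3.7,5.4,0,-4.5],
    [0.27,4.4,6.3,0,-5.2],
    [0.27,5.1,7.2,0,-6],
    [0.27,5.8,8.1,0,-6.7],
    [0.27,6.5,9,0,-7.5],
  ],
)

```text
clock: 15.7
eef_pos: [571.4, -48.9, 92.5]
eef_rot: [0.322, 0.947, -0.001, -0.0]
ft_force: [-2.6, -8.3, 3.0]
grip_width: 25.6
gripper_force: 4.0
```

```bash
python3 - <<'E'
from h import *
p,d=imaging.grab_frame("top");W=cloud("top",d);np.save("top1.npy",W)
cv2.imwrite("pics/top1.png",cv2.resize(p[120:330,120:440,::-1],None,fx=2.5,fy=2.5))
Z=W[...,2];Q=W[(Z>108)&(Z<132)&(np.hypot(W[...,0]-563,W[...,1]-192)<25)];print(len(Q),Q.mean(0),Q.min(0),Q.max(0))
k=Q.mean(0)[:2]-[583.7,110];print("qL",0.246-np.arctan2(-k[1],-k[0]),np.hypot(*k),get_state()["ft_force"])
E
```

```text
35 [563.13489876 192.67066368 123.83426017] [554.98554765 184.84584489 116.25109307] [572.17906511 201.62226152 130.24984377]
qL 1.5729856670139273 85.19015214452848 [-2.30262739 -7.06446668  2.45508387]
```

View pics/top1.png

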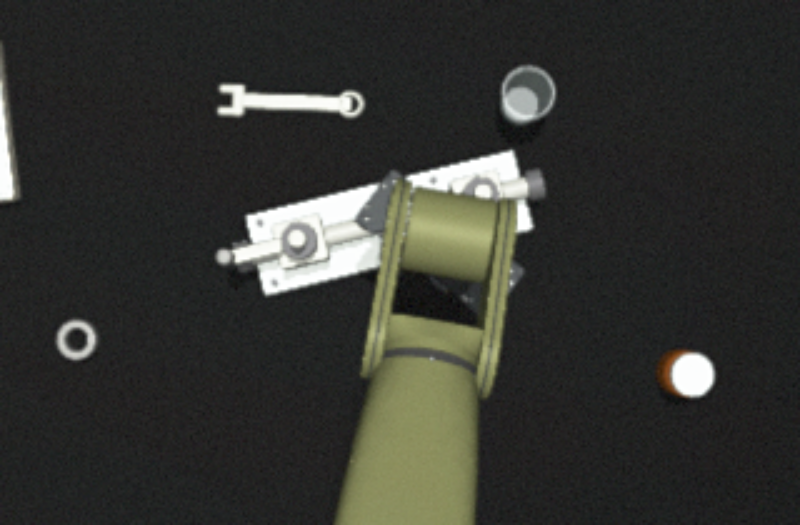

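Emit:
drive_tool(
  motion=[
    [0.27,-2,-3,0,1],
    [0.27,-4.2,-6.5,0,2.5],
    [0.27,-7,-10.5,0,4],
    [0.27,-9.5,-13.9,0,6],
    [0.27,-11.5,-17.7,0,8.7],
    [0.27,-13.3,-21.5,0,11.5],
    [0.27,-14.8,-25.5,0,14.3],
    [0.27,-16.2,-29.6,0,17],
    [0.27,-17.4,-33.7,0,20],
    [0.27,-18.4,-37.8,0,23],
  ],
)

```text
clock: 16.75
eef_pos: [553.1, -83.7, 92.0]
eef_rot: [0.125, 0.992, 0.002, -0.001]
ft_force: [-0.6, 2.4, 1.0]
grip_width: 25.9
gripper_force: 1.3
```

Emit:
drive_tool(
  motion=[
    [0.27,-0.7,-4.2,0,2.8],
    [0.27,-1.3,-8.4,0,5.7],
    [0.27,-1.7,-12.6,0,8.5],
    [0.27,-1.8,-16.8,0,11.4],
    [0.27,-1.7,-21,0,14.2],
    [0.27,-1.4,-25.3,0,17],
    [0.27,-0.9,-29.5,0,20],
    [0.27,-0.2,-33.7,0,23],
    [0.27,0.8,-37.9,0,25.8],
    [0.27,1.9,-42,0,28.5],
  ],
)

```text
clock: 17.75
eef_pos: [554.3, -125.7, 91.7]
eef_rot: [-0.123, 0.992, 0.002, -0.001]
ft_force: [-2.1, 2.6, 1.9]
grip_width: 25.5
gripper_force: 1.4
```

Emit:
drive_tool(
  motion=[
    [0.27,0,0,0,0],
    [0.27,0,0,0,0],
    [0.4,0,0,0,0],
    [0.4,0,0,0,0],
    [0.4,0,0,15,0],
    [0.4,0,0,35,0],
    [0.4,0,0,60,0],
    [0.4,0,0,90,0],
    [0.4,0,0,90,0],
    [0.4,0,0,90,0],
  ],
)

```text
clock: 18.75
eef_pos: [556.3, -127.9, 184.6]
eef_rot: [-0.122, 0.993, -0.001, 0.002]
ft_force: [0.5, -0.1, -0.3]
grip_width: 38.1
gripper_force: 0.0
```

```bash
python3 w.py w3; python3 - <<'E'
from h import *
W=np.load("w3.npy"); Z=W[...,2]
r={}
for nm,(x0,y0) in (("knobR",(554,-122)),("spinR",(637,-103))):
    Q=W[(Z>108)&(Z<132)&(np.hypot(W[...,0]-x0,W[...,1]-y0)<22)]
    t=Q[Q[:,2]>np.percentile(Q[:,2],60)-3]; c=cv2.minEnclosingCircle(t[:,:2].astype(np.float32)); r[nm]=np.median(t,0)[:2]; print(nm,len(Q),np.median(t,0).round(1),c)
k=r["knobR"]-r["spinR"];print("qR",0.246-np.arctan2(-k[1],-k[0]),np.hypot(*k))
E
```

```text
[ 556.3 -127.9  184.6] 38.133018889130994 18.75 [ 0.5 -0.1 -0.3]
[ 340.75729846 -395.06350378   -2.38030086] [846.1394571  205.45594437 309.29298204]
knobR 634 [ 552.8 -122.7  124.6] ((553.6295776367188, -122.54251098632812), 8.90627670288086)
spinR 76 [ 642.7 -102.5  118.7] ((641.5418090820312, -102.84362030029297), 7.139326572418213)
qR 0.024655712287416004 92.13906562832392
```

Emit:
drive_tool(
  motion=[
    [0.7,-9,48,0,0],
    [1,-18,97,0,0],
    [1,-27,146,0,0],
    [1,-36,195,0,0],
    [1,-45,244,0,0],
    [1,-53,292,0,0],
    [1,-61,340,0,0],
    [1,-70,388,0,0],
    [1,-78,436,0,0],
    [1,-86,480,0,0],
  ],
)

```text
clock: 19.8
eef_pos: [467.8, 354.0, 180.8]
eef_rot: [-0.122, 0.993, -0.001, -0.001]
ft_force: [0.9, -0.7, 0.4]
grip_width: 94.7
gripper_force: 0.0
```

Emit:
drive_tool(
  motion=[
    [1,-4,32,-10,0],
    [1,-4,32,-30,0],
    [1,-4,32,-30,0],
    [1,-4,32,-30,0],
    [1,-4,32,-30,0],
    [1,-4,32,-30,0],
    [1,-4,32,-30,0],
    [1,-4,32,-30,0],
    [1,-4,32,-30,0],
    [1,-4,32,-30,0],
  ],
)

```text
clock: 20.8
eef_pos: [465.5, 384.3, 152.8]
eef_rot: [-0.122, 0.993, 0.0, 0.0]
ft_force: [0.6, -0.2, -0.5]
grip_width: 95.0
gripper_force: 0.0
```

```bash
python3 w.py w4; python3 - <<'E'
from h import *
W=np.load("w4.npy"); Z=W[...,2]
Q=W[(Z>20)&(Z<36)&(np.hypot(W[...,0]-465,W[...,1]-384)<40)]
c=cv2.minEnclosingCircle(Q[:,:2].astype(np.float32));print(len(Q),Q.mean(0),np.median(Q,0),c)
E
```

```text
[465.5 384.3 152.8] 94.98316569655518 20.8 [ 0.6 -0.2 -0.5]
[261.56665586 139.2865151   -2.3961599 ] [694.23315662 671.66719742 277.30324443]
1672 [464.14032315 384.18904328  28.28978079] [464.03147428 384.04296064  28.69537591] ((465.1085205078125, 384.4037170410156), 23.975378036499023)
```

View pics/w4.png

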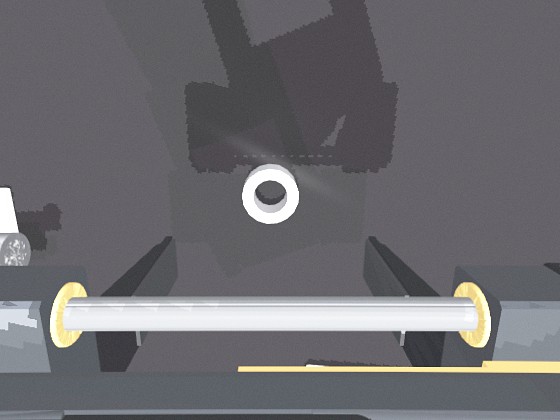

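Emit:
drive_tool(
  motion=[
    [1,0,0,-30,0],
    [1,0,0,-60,0],
    [1,0,0,-90,0],
    [1,0,0,-120,0],
    [1,0,0,-138,0],
    [1,0,0,-145,0],
    [1,0,0,-145,0],
    [0.7,0,0,-145,0],
    [0.4,0,0,-145,0],
    [0.4,0,0,-145,0],
  ],
  newtons=20,
)

```text
clock: 21.85
eef_pos: [466.3, 385.0, 9.2]
eef_rot: [-0.122, 0.993, 0.001, 0.001]
ft_force: [-0.1, -0.1, 0.4]
grip_width: 76.5
gripper_force: 0.0
```

Emit:
drive_tool(
  motion=[
    [0.4,0,0,0,0],
    [0.4,0,0,0,0],
    [0.4,0,0,10,0],
    [0.4,0,0,30,0],
    [0.4,0,0,70,0],
    [0.4,0,0,110,0],
    [0.4,0,0,150,0],
    [0.4,0,0,170,0],
    [0.4,0,0,170,0],
    [0.4,0,0,170,0],
  ],
)

```text
clock: 22.85
eef_pos: [465.2, 384.2, 177.6]
eef_rot: [-0.122, 0.993, 0.0, 0.0]
ft_force: [-0.1, -0.1, -0.9]
grip_width: 46.9
gripper_force: 20.0
```

```bash
python3 w.py w5; python3 - <<'E'
from h import *
s=get_state();print(s["gripper_force"])
W=np.load("w5.npy"); Z=W[...,2]; x,y,z=s["eef_pos"]
Q=W[(Z>z+8)&(Z<z+34)&(np.hypot(W[...,0]-x,W[...,1]-y)<27)]
t=Q[Q[:,2]>np.percentile(Q[:,2],60)-3]; print(len(t),np.median(t,0)-s["eef_pos"],cv2.minEnclosingCircle(t[:,:2].astype(np.float32)))
E
```

```text
[465.2 384.2 177.6] 46.92174114173144 22.85 [-0.1 -0.1 -0.9]
[251.3204142  122.7067745   -2.49750801] [745.59061401 708.69932475 302.04518946]
19.995338022708893
456 [ -3.394396   -20.31974063  26.80539874] ((463.7232971191406, 383.58868408203125), 26.645721435546875)
```

View pics/w5.png

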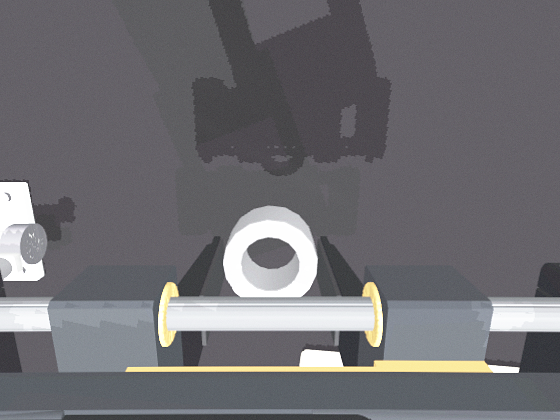

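Emit:
drive_tool(
  motion=[
    [0.4,8,-23,0,0],
    [0.4,22,-65,0,0],
    [0.4,38,-110,0,0],
    [0.4,55,-156,0,0],
    [0.4,71,-202,0,0],
    [0.4,87,-248,0,0],
    [0.4,103,-294,0,0],
    [0.4,119,-340,0,0],
    [0.4,135,-386,0,0],
    [0.4,150,-428,0,0],
  ],
)

```text
clock: 23.9
eef_pos: [614.3, -45.7, 174.6]
eef_rot: [-0.121, 0.993, 0.001, -0.002]
ft_force: [1.3, 0.2, -0.5]
grip_width: 47.3
gripper_force: 20.0
```

Emit:
drive_tool(
  motion=[
    [0.4,10,-30,0,0],
    [0.4,18,-50,0,0],
    [0.4,22,-59.5,0,0],
    [0.4,22,-59.5,0,0],
    [0.4,22,-59.5,-10,0],
    [0.4,22,-59.5,-20,0],
    [0.4,22,-59.5,-25,0],
    [0.4,22,-59.5,-25,0],
    [0.4,22,-59.5,-25,0],
    [0.4,22,-59.5,-25,0],
  ],
)

```text
clock: 24.9
eef_pos: [637.7, -103.0, 153.2]
eef_rot: [-0.122, 0.993, -0.0, 0.0]
ft_force: [-0.3, 0.7, -0.3]
grip_width: 47.4
gripper_force: 20.0
```

```bash
python3 w.py w6; python3 - <<'E'
from h import *
p,d=imaging.grab_frame("side");W=cloud("side",d);np.save("side1.npy",W)
Z=W[...,2];m=np.hypot(W[...,0]-637,W[...,1]+103)<60
v,u=np.where(m&(Z>60));print(u.min(),u.max(),v.min(),v.max())
a=p[170:330,150:350,::-1] if not len(u) else p[max(0,v.min()-10):v.max()+30,max(0,u.min()-20):u.max()+20,::-1]
b=cv2.imread("pics/w6.png")[180:380,160:380]
a=cv2.resize(a,(480,int(480*a.shape[0]/a.shape[1])))[:590]; 
cv2.imwrite("pics/s1.png",cv2.resize(a,None,fx=1,fy=1)); cv2.imwrite("pics/w6c.png",cv2.resize(b,None,fx=3,fy=3))
E
```

```text
[ 637.7 -103.   153.2] 47.41552135481137 24.9 [-0.3  0.7 -0.3]
[ 433.57738486 -347.64116014   -2.48571784] [894.04685485 193.91501641 277.6141994 ]
247 289 62 214
```

View pics/w6c.png

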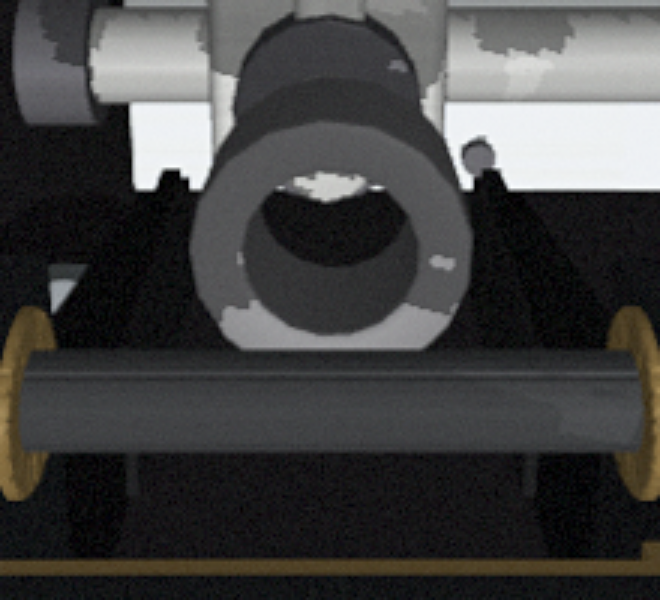

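View pics/s1.png

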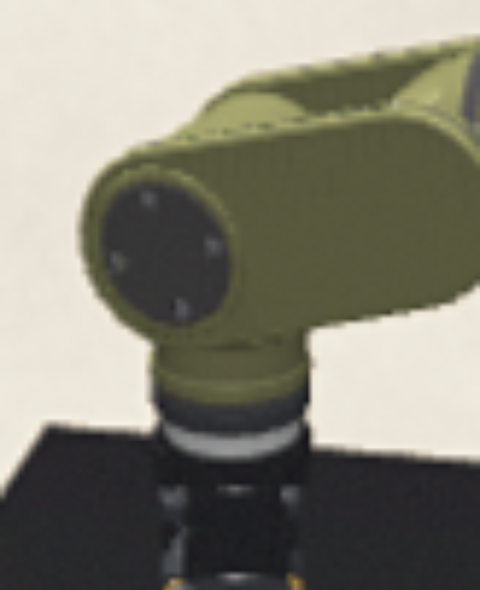

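Emit:
drive_tool(
  motion=[
    [0.4,0,0,-7,0],
    [0.4,0,0,-14,0],
    [0.4,0,0,-20,0],
    [0.4,0,0,-24,0],
    [0.4,0,0,-27,0],
    [0.4,0,0,-30,0],
    [0.4,0,0,-32,0],
    [0.4,0,0,-34,0],
    [0.4,0,0,-34,0],
    [0.4,0,0,-34,0],
  ],
)

```text
clock: 26.0
eef_pos: [637.5, -103.1, 118.8]
eef_rot: [-0.122, 0.993, -0.0, 0.0]
ft_force: [-0.4, 0.3, -0.5]
grip_width: 47.0
gripper_force: 20.0
```

Emit:
drive_tool(
  motion=[
    [0.4,0,0,-3,0],
    [0.4,0,0,-6,0],
    [0.4,0,0,-9,0],
    [0.4,0,0,-12,0],
    [0.4,0,0,-15,0],
    [0.4,0,0,-17,0],
    [0.4,0,0,-19,0],
    [0.4,0,0,-21,0],
    [0.4,0,0,-22,0],
    [0.4,0,0,-22,0],
  ],
)

```text
clock: 27.0
eef_pos: [641.4, -102.0, 105.8]
eef_rot: [-0.122, 0.993, 0.0, 0.005]
ft_force: [-6.7, 6.0, 28.0]
grip_width: 47.6
gripper_force: 20.0
```

Emit:
drive_tool(
  motion=[
    [0.4,0,0,3,0],
    [0.4,0,0,6,0],
    [0.4,0,0,9,0],
    [0.4,0,0,12,0],
    [0.4,0,0,14,0],
    [0.4,0,0,14,0],
    [0.4,0,0,14,0],
    [0.4,0,0,14,0],
    [0.4,0,0,14,0],
    [0.4,0,0,14,0],
  ],
)

```text
clock: 28.0
eef_pos: [637.3, -103.1, 110.5]
eef_rot: [-0.122, 0.993, 0.0, -0.0]
ft_force: [0.2, 0.1, -1.0]
grip_width: 47.9
gripper_force: 20.0
```

```bash
python3 w.py w7; python3 - <<'E'
from h import *
s=get_state();W=np.load("w7.npy");e=np.array(s["eef_pos"])
D=(W-e)[180:310,210:330]; 
for r in range(0,130,6): print(180+r,[tuple(np.round(D[r,c]).astype(int)) if not np.isnan(D[r,c,0]) else None for c in (20,35,60,85,100)])
b=cv2.imread("pics/w7.png")[180:380,160:380]; cv2.imwrite("pics/w7c.png",cv2.resize(b,None,fx=3,fy=3))
E
```

```text
[ 637.3 -103.1  110.5] 47.917278105027606 28.0 [ 0.2  0.1 -1. ]
[ 450.31339214 -317.85727763   -2.18447136] [849.30247853 156.12392323 234.83266274]
180 [(np.int64(-22), np.int64(-31), np.int64(-55)), (np.int64(-24), np.int64(-22), np.int64(-56)), (np.int64(-34), np.int64(-8), np.int64(-25)), (np.int64(-32), np.int64(9), np.int64(-55)), (np.int64(-34), np.int64(19), np.int64(-58))]
186 [(np.int64(-20), np.int64(-30), np.int64(-49)), (np.int64(-22), np.int64(-21), np.int64(-48)), (np.int64(-31), np.int64(-7), np.int64(-26)), (np.int64(-30), np.int64(9), np.int64(-48)), (np.int64(-32), np.int64(18), np.int64(-48))]
192 [(np.int64(-16), np.int64(-29), np.int64(-48)), (np.int64(-18), np.int64(-20), np.int64(-48)), (np.int64(-28), np.int64(-6), np.int64(-25)), (np.int64(-26), np.int64(10), np.int64(-48)), (np.int64(-28), np.int64(19), np.int64(-48))]
198 [(np.int64(-13), np.int64(-28), np.int64(-47)), (np.int64(-15), np.int64(-19), np.int64(-47)), (np.int64(-24), np.int64(-6), np.int64(-26)), (np.int64(-22), np.int64(11), np.int64(-47)), (np.int64(-24), np.int64(20), np.int64(-48))]
204 [
[... 3383 characters left out ...]
64(-111))]
294 [(np.int64(89), np.int64(-13), np.int64(-110)), (np.int64(18), np.int64(-8), np.int64(9)), (np.int64(14), np.int64(4), np.int64(11)), (np.int64(11), np.int64(16), np.int64(11)), (np.int64(73), np.int64(54), np.int64(-111))]
300 [(np.int64(-28), np.int64(-16), np.int64(94)), (np.int64(-28), np.int64(-13), np.int64(92)), (np.int64(-30), np.int64(-7), np.int64(93)), (np.int64(-32), np.int64(-1), np.int64(94)), (np.int64(-32), np.int64(2), np.int64(94))]
306 [(np.int64(-27), np.int64(-16), np.int64(94)), (np.int64(-27), np.int64(-13), np.int64(94)), (np.int64(-29), np.int64(-7), np.int64(94)), (np.int64(-31), np.int64(-1), np.int64(95)), (np.int64(-31), np.int64(2), np.int64(94))]
```

View pics/w7c.png

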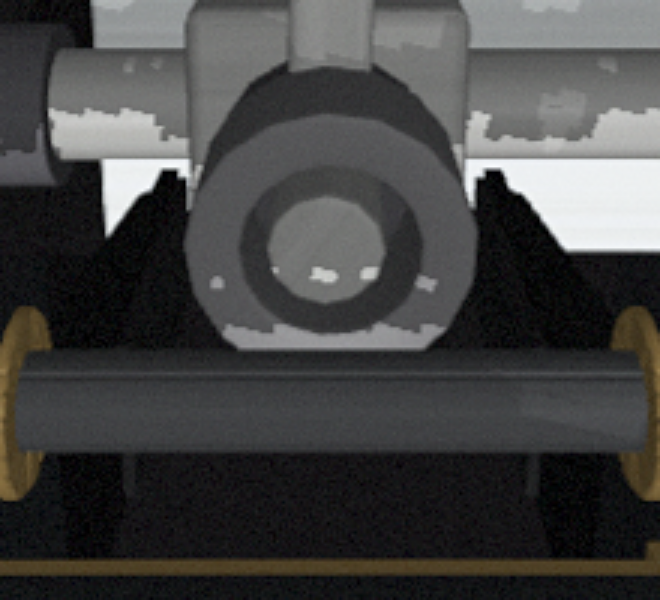

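Emit:
drive_tool(
  motion=[
    [0.4,0,0,-1,0],
    [0.4,0,0,-2,0],
    [0.4,0,0,-3,0],
    [0.4,0,0,-4,0],
    [0.4,0,0,-4,0],
    [0.4,0,0,-4,0],
    [0.5,0,0,-4,0],
    [0.65,0,0,-4,0],
    [0.75,0,0,-4,0],
    [0.75,0,0,-4,0],
  ],
)

```text
clock: 29.05
eef_pos: [637.5, -103.2, 106.8]
eef_rot: [-0.122, 0.993, -0.0, 0.0]
ft_force: [-0.2, 0.2, -1.4]
grip_width: 67.0
gripper_force: 0.0
```

Emit:
drive_tool(
  motion=[
    [0.75,0,0,0,0],
    [0.75,0,0,3,0],
    [0.75,0,0,15,0],
    [0.75,0,0,35,0],
    [0.75,0,0,65,0],
    [0.75,-25,-5,100,0],
    [0.75,-55,-10,100,0],
    [0.75,-90,-17,100,0],
    [0.75,-90,-17,100,0],
    [0.75,-90,-17,100,0],
  ],
)

```text
clock: 30.05
eef_pos: [547.6, -120.3, 207.9]
eef_rot: [-0.122, 0.993, -0.0, 0.001]
ft_force: [0.2, 0.7, 0.6]
grip_width: 71.2
gripper_force: 0.0
```

```bash
python3 w.py w8; python3 - <<'E'
from h import *
W=np.load("w8.npy"); Z=W[...,2]
rr=np.hypot(W[...,0]-637,W[...,1]+103)
for lo,hi,r in ((112,122,32),):
    Q=W[(Z>lo)&(Z<hi)&(rr<r)]; A=np.c_[Q[:,:2]-Q[:,:2].mean(0),np.ones(len(Q))]; print(len(Q),np.linalg.lstsq(A,Q[:,2],rcond=None)[0],cv2.minEnclosingCircle(Q[:,:2].astype(np.float32)))
Q=W[(Z>119)&(Z<132)&(np.hypot(W[...,0]-553.5,W[...,1]+122)<22)];print("knobR",Q.mean(0))
p,d=imaging.grab_frame("top");T=cloud("top",d);z=T[...,2];Q=T[(z>108)&(z<132)&(np.hypot(T[...,0]-563,T[...,1]-192)<25)];print("knobL",len(Q),Q.mean(0))
b=cv2.imread("pics/w8.png"); cv2.imwrite("pics/w8c.png",b)
E
```

```text
[ 547.6 -120.3  207.9] 71.2108362649877 30.05 [0.2 0.7 0.6]
[ 322.46216427 -403.22907575   -2.83654464] [796.86796052 213.48508247 332.5514207 ]
603 [2.08809593e-02 3.18953601e-03 1.16260910e+02] ((635.0404663085938, -103.43109130859375), 24.07169532775879)
knobR [ 552.56163536 -122.60354886  124.2830951 ]
knobL 35 [562.92957698 192.37651796 122.93962784]
```

View pics/w8c.png

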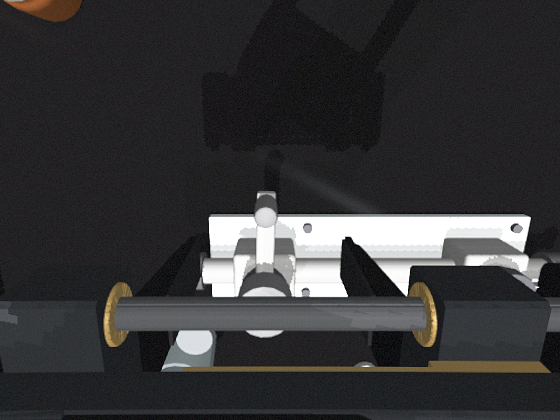

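The picture shows the collar seated on the right hub at about (265,305), with the lever closed and its knob at (265,210). The measured collar top is 116 mm up, level and on the axis. The left knob is still at fully open.

```bash
python3 -c "
from h import *
print(arm.close_job())"
```

```text
the job is handed in; nothing more can be done
None
```

The job is handed in at about 30 s of the 72 s allowed: the right valve binds (from about 0.8 rad) and is closed with the collar flat on its hub, and the left is fully open. The highest push I read was about 9 N at the knob. Seating the collar briefly pressed about 28 N on the wrist, from the collar landing on the hub, and the verdict was not shown.

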